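# Key the slab roller down to thickness

### The arm

A 6-joint arm with a two-finger parallel gripper is mounted at the origin on the work surface. World frame = base frame: x ahead of the robot, y to its left, z up, the work surface at z = 0. Lengths are in m, angles in rad, forces in N, time in s.
With the tool pointing down it reaches from about 0.275 to 0.75 m from the base axis. Payload 10.2 kg.
Tool frame: the origin (TCP) lies on the centre line of the jaws, within the pads' length; the fingertips stand 14 mm ahead of it and the grasp point (between the pads) lies 5 mm behind it (manip.tip_extent is the distance from the TCP to the fingertips, in m); z points along the fingers, y is the line along which they close (so a half turn about z gives the same grasp; the last joint's range is limited). The gripper opens to 88 mm and grips with 3 to 60 N. Pads are 18 mm wide; open, the fingers measure 123 mm over their backs; the gripper's body (75 mm by 187 mm) begins 45 mm behind the grasp point.
Start: joints at [1.083, 0.313, 1.498, -0, 1.331, -0.223], TCP at [0.137, 0.507, 0.253] pointing down, gripper open.
Joint ranges: [-2.94, 2.94], [-0.97, 2.17], [0.19, 2.56], [-1.23, 4.37], [0.02, 3.11], [-2.88, 2.88]. Speed limits (rad/s): [2.39, 2.39, 3.01, 3.14, 3.14, 3.14].

### API

Orientations are given as a rotation vector (axis times angle).
In Python, from bench import manip gives the robot as it stands. The module is installed in compiled form; this text tells all that it offers.
- The arm moves only by the tool jog_arm, never from a script. Its argument "steps" is a list of rows, each a list of 7 numbers: the shift along the tool's x, y, z in units of 0.2 m (1.0 is 0.2 m), then the turn, a rotation vector about the tool's x, y, z in units of 90 degrees (1.0 is 90 degrees), then the opening, from -1 (shut) to 1 (fully open). In form: [[tx, ty, tz, wx, wy, wz, hand], ...]. A call has 1 to 12 rows; each row shifts and turns the commanded pose from where the row before left it, along the tool's axes as they then stand; what a row does not reach is not made up. A row lasts 1/12 s, in which the tool goes at most 41.7 mm and 7.16 degrees, less where a joint would pass 70% of its speed; a pose out of reach is approached as far as the arm can. A call with a number of a shift or a turn outside -1 to 1 is refused whole. A call with a gripper value outside its range is refused whole. The fingers move at their own pace and stop on an object; "newtons" is the grip in N (left out, the last holds). Time passes only in rows, so rows that do not move let the fingers close. It gives the time, the measured TCP pose, the force, the opening and the grip force at its end, in the units of the state.
- manip.get_obs(): the state, without advancing time (a new reading comes with each control period).
- manip.get_image(name): name is "scene" or "top" or "wrist"; returns the picture (480x640x3 uint8, red, green, blue); there is no depth.
- manip.camera_params(name): a dict with "mtx" (3x3 intrinsics, pixels), "R" (3x3) and "t" (3): a world point X has camera coordinates R X + t. Camera axes: x right, y down, z forward; pixel columns grow to the right and rows downward; lengths in m; the calibration is good to about 2 mm. The wrist camera is an equidistant fisheye: a pixel r from the principal point sees the ray r / f radians off the axis. A picture is of the moment at which its call begins: read the wrist's pose just before it. camera_params takes no time and is no camera call; for the wrist camera it gives the pose at the moment of the call.
- manip.job_done(): hands the job in; it is judged then, once.
Trained networks look in the newest picture that a camera, given by its name, has taken for a name from the list of things; names that differ only in an ending like _2 or _b are one class to them, and where a whole thing is asked for, a point or a joint stands for the part that bears it (a point fixed in the world has none). Each returns a list of dicts, best first, with "conf" (0 to 1); they miss things now and then, are a little off and sometimes report something else, mostly with a low value. They report only what shows in the picture. A call takes as long as a camera call.
- manip.spot_in(camera, name): "centre" ([x, y, z] in m, in world coordinates, good to about 4 mm: the middle of the surface that is visible of it).
The state is a dict: "time_s": time; "q": joint angles; "joint_vel": joint speeds; "effort": joint torques, N m; "position": TCP position; "orientation": TCP orientation; "contact_force": force on the tool from outside, world axes, zero at the start; "wrist_torque": the same for the moment, N m; "width": finger opening in m; "finger_force": force on a finger pad.
Only numpy, scipy, OpenCV 4.12 (cv2) and the standard library are available. Lean on these libraries where they do the work, as an engineer would, in place of code of your own. Each camera call takes 0.05 s, during which the arm holds its last target. There are 200 camera calls.

### The job

Pick up the T-handled key that stands on the table and fit it over the slab roller's height spindle: feel round with light pressure until the slot in its hub drops over the spindle's drive pin and the hub sits fully down on the dial plate. Then turn it clockwise, seen from above, to the stop, which lowers the roller, and leave the key standing there. Force neither the key nor the spindle, and leave everything else on the table and the roller where it lies.

Things in the scene. Friction and masses are not known exactly. Their poses are not given: they have to be found in the camera images.
- tkey: T-handled socket key of dark steel, 0.3 to 0.6 kg, 72 mm tall, STANDING on its hub (on the table at the start). Hub: round, 53 mm outside, z 0 to 40 mm, with a round bore 28 mm wide and 34 mm deep from below, and one slot in its wall (see key_slot) on the key's +x side only. Above it a neck 13 mm thick (z 40 to 58). Origin: centre of the hub's underside; z up
- key_bar (a point): middle of the key's cross bar, 65 mm above the hub's underside on the key's axis. The bar is square, 14 x 14 mm, 92 mm long, along the key's y axis (z 58 to 72 mm): lift it here, fingers closing along the key's x
- key_slot (a point): the slot in the foot of the hub's wall: 8.5 mm wide, 14 mm high, open right through the wall and below. The point lies level with the hub's underside, 20 mm from the key's axis along its +x
- slab_roller: table-top slab roller, fixed: two grey end frames, steel rollers between them along its y axis, grey beds 75 mm high reaching 190 mm to front and back, and a crosshead (104 mm wide, 430 mm long, top at 190 mm) above. Origin: under its centre at table level; front = its own -x (towards the robot). The spoked wheel at its +y end reaches 310 mm from the origin, 220 mm high
- spindle_foot (a point): centre of the dial plate (80 mm disc) on the axis of the height spindle, at the -y end of the crosshead; top face of the plate, 194 mm above the table. Axes as the slab roller's; they do NOT turn with the spindle. The steel spindle is 26 mm thick and rises 32 mm above this point, its last 7 mm tapered to 16 mm. It turns against a steady friction of about 0.25 N m
- pin_level (a point): point on the spindle's axis 8 mm above the dial plate, the level of the top of the drive pin: one pin, 6.5 mm wide, 6 mm high, that sticks out of one side of the spindle to 24 mm from the axis. The hub's foot rides on the pin at this level until the slot meets it, then drops 8 mm to the plate. Axes as the roller's; which way the pin points is NOT measured
- stop_mark (a point): point on the dial plate 35 mm from the spindle's axis towards the roller's front. Here the spindle has its hard stop, turning clockwise seen from above: the pin then points 0.1 rad short of this mark and the slot, with its play, to the mark within 0.1 rad, the key's bar parallel to the rollers. At the start the pin lies somewhere from 0.5 to 2.0 rad counter-clockwise of this mark. The spindle stays where it is left
- rolling_pin: wooden rolling pin, 330 mm long with handles, 56 mm thick, lying flat; origin at its middle. To be left alone
- bowl: white glazed bowl, 160 mm wide, 70 mm high. To be left alone
- scraper: flat steel scraper, 128 x 55 x 6 mm, round at one end. To be left alone
- strip: flat wooden thickness strip, 300 x 28 x 8 mm, lying on the back bed of the slab roller. To be left alone
- brush: glaze brush lying on the table. To be left alone
- tool_crock: brown pot, 80 mm wide, 100 mm high, with modelling tools standing in it up to 176 mm. To be left alone
- box_wrench: thin T-handled box wrench LYING on the table (12 mm rods, 155 mm long, bar 102 mm); not the key that is wanted. To be left alone
- rib: flat dark wooden rib, 105 x 45 x 7 mm, lying on the front bed of the slab roller. To be left alone

How it is judged:
On the way:
1. the key's hub is fully down on the dial plate, over the pin, before the key has been turned to the stop (z of tkey in the frame of spindle_foot below 0.002 m and horizontal distance between tkey and spindle_foot below 0.004 m and angle between tkey's own z axis and vertical below 0.07 rad and y of key_slot in the frame of spindle_foot below -0.003 m), for 0.2 s.
At the end, for the whole second after the job is handed in: the key stands over the spindle, its hub within 2 mm of the dial plate, within 4 mm of the spindle's axis and upright within 0.07 rad, its slot turned to the stop at the front within 0.15 rad, at rest and released (z of tkey in the frame of spindle_foot below 0.002 m and horizontal distance between tkey and spindle_foot below 0.004 m and angle between tkey's own z axis and vertical below 0.07 rad and angle between the x axis of tkey and the x axis of slab_roller, either way round below 0.15 rad and x of key_slot in the frame of spindle_foot below -0.01 m and linear speed of tkey below 0.01 m/s); the robot touches nothing.
It fails at once if the key is pressed down on to the pin or spindle with more than 35 N while its hub is not yet home (contact force between tkey and slab_roller above 35 N and z of tkey in the frame of spindle_foot above 0.003 m).
It fails at once if the key is forced: more than 80 N between the key and the slab roller (its spindle, pin and dial plate) (contact force between tkey and slab_roller above 80 N).
It fails at once if the arm or fingers strike the slab roller with more than 15 N (contact force between any of the fingers, the arm and slab_roller above 15 N).
It fails at once if another thing is moved by more than 30 mm (distance of any of rolling_pin, bowl, scraper, strip, brush, tool_crock, box_wrench, rib from where it was at the start of the episode above 0.03 m).
It also fails if it takes over 72 s, if anything falls off the work surface, if the arm or the gripper's body presses on something with over 40 N, if the wrist force passes 120 N, or if a joint passes its speed limit or range.

## Working session

There is one attempt and no reset: what is moved stays moved. The work goes in short steps, Python scripts to look and compute and a tool call to move; the robot and the scene stay as the last step left them, time stands still between calls to the robot, and variables do not carry over. Pictures are saved under pics/ and viewed, at most 10 in all, crops included, and the job is handed in when it is done.

Besides the shell and the picture viewer there is one more tool, called after ">>>" in YAML: its name, and indented under it one key for each argument. jog_arm: Moves the arm, as the interface text tells. Its arguments: {"type":"object","properties":{"steps":{"type":"array","items":{"type":"array","items":{"type":"number"}}},"newtons":{"type":"number"}},"required":["steps"]}

```bash
mkdir -p pics
python3 - <<'E'
from bench import manip
import cv2,numpy as np
for c in("scene","top"):
    im=manip.get_image(c);cv2.imwrite(f"pics/{c}0.png",im[:,:,::-1])
    p=manip.camera_params(c);print(c,p["mtx"].round(1).tolist(),(-p["R"].T@p["t"]).round(3))
    for n in("tkey","key_bar","key_slot","slab_roller","spindle_foot","pin_level","stop_mark","box_wrench","tool_crock"):
        print(n,[(np.round(d["centre"],3).tolist(),round(d["conf"],2)) for d in manip.spot_in(c,n)[:2]])
o=manip.get_obs();print({k:np.round(v,3).tolist() for k,v in o.items()},manip.tip_extent)
E
```

```text
scene [[548.7, 0.0, 314.4], [0.0, 548.7, 236.1], [0.0, 0.0, 1.0]] [1.497 0.041 0.735]
tkey [([0.55, -0.291, 0.034], 0.92)]
key_bar [([0.549, -0.288, 0.036], 0.88)]
key_slot [([0.55, -0.288, 0.039], 0.84)]
slab_roller [([0.642, 0.162, 0.073], 0.83)]
spindle_foot [([0.645, 0.164, 0.076], 0.93)]
pin_level []
stop_mark [([0.648, 0.162, 0.075], 0.69)]
box_wrench [([0.485, -0.439, 0.01], 0.85), ([0.549, -0.292, 0.037], 0.72)]
tool_crock [([0.83, -0.114, 0.082], 0.9)]
top [[545.4, 0.0, 318.2], [0.0, 545.4, 234.0], [0.0, 0.0, 1.0]] [ 0.344 -0.116  1.181]
tkey [([0.53, -0.292, 0.039], 0.91), ([0.308, -0.306, 0.017], 0.3)]
key_bar [([0.527, -0.292, 0.041], 0.75)]
key_slot [([0.532, -0.289, 0.04], 0.57)]
slab_roller [([0.56, 0.144, 0.074], 0.64)]
spindle_foot [([0.561, 0.148, 0.075], 0.59)]
pin_level [([0.559, 0.148, 0.072], 0.59)]
stop_mark [([0.56, 0.147, 0.077], 0.75)]
box_wrench [([0.471, -0.463, 0.011], 0.79)]
tool_crock [([0.807, -0.121, 0.08], 0.87)]
{'time_s': 1.0, 'q': [1.083, 0.313, 1.498, -0.0, 1.331, -0.223], 'joint_vel': [0.0, -0.002, -0.001, -0.001, 0.0, 0.001], 'effort': [0.003, -40.21, -25.242, 0.07, 0.032, -0.0], 'position': [0.137, 0.507, 0.253], 'orientation': [0.415, 3.114, 0.0], 'contact_force': [-0.296, 0.079, -0.092], 'wrist_torque': [-0.001, 0.002, 0.021], 'finger_force': 0.0, 'width': 0.088} 0.014
```

View pics/scene0.png

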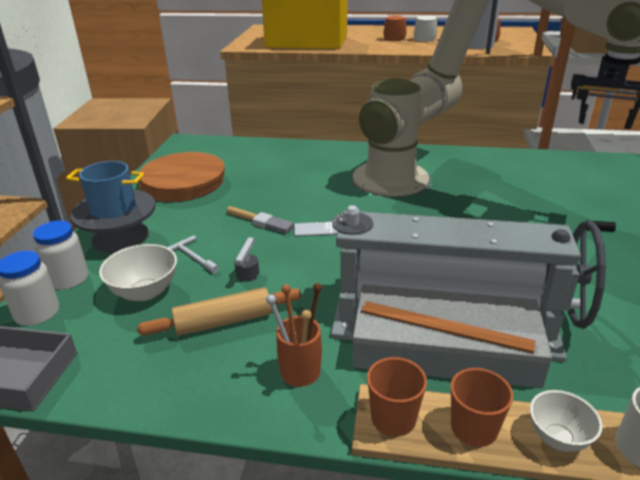

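View pics/top0.png

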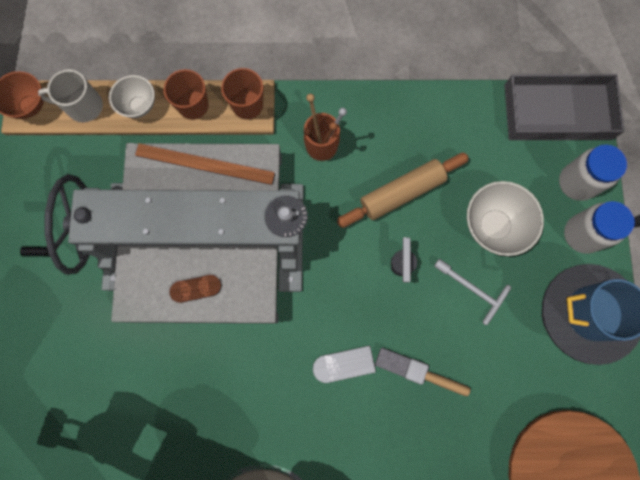

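The scene is clear: the key is at top px (407,258) with its bar along world x, and the spindle is at top px (287,213), where the pin seems to point right. I'll set up helpers and zoom in on both.

```bash
cat > h.py <<'E'
from bench import manip
import cv2,numpy as np
from scipy.spatial.transform import Rotation as Ro
def ray(c,u,v,p=None):
    p=p or manip.camera_params(c);K=p["mtx"];x=(u-K[0,2])/K[0,0];y=(v-K[1,2])/K[1,1]
    if c=="wrist":
        r=np.hypot(x,y);s=np.sin(r)/r if r>1e-9 else 1;d=np.array([x*s,y*s,np.cos(r)])
    else: d=np.array([x,y,1.])
    return -p["R"].T@p["t"],p["R"].T@d
def at(c,u,v,z,p=None):
    o,d=ray(c,u,v,p);return (o+d*(z-o[2])/d[2]).round(4)
def proj(c,X,p=None):
    p=p or manip.camera_params(c);K=p["mtx"];q=p["R"]@np.array(X)+p["t"]
    if c=="wrist":
        r=np.hypot(q[0],q[1]);t=np.arctan2(r,q[2]);x,y=q[0]/r*t,q[1]/r*t
    else: x,y=q[0]/q[2],q[1]/q[2]
    return np.array([K[0,0]*x+K[0,2],K[1,1]*y+K[1,2]]).round(1)
def st():
    o=manip.get_obs();R=Ro.from_rotvec(o["orientation"]).as_matrix()
    print("t",round(o["time_s"],2),"p",np.round(o["position"],4),"q",np.round(o["q"],3),"yawY",round(np.arctan2(R[1,1],R[0,1]),4),"tilt",np.round(R[:2,2],4),"F",np.round(o["contact_force"],2),"T",np.round(o["wrist_torque"],3),"w",round(o["width"],4),round(float(o["finger_force"]),1))
    return o,R
def go(X,yaw=None):
    "tool-axis units to reach X with tool y at world angle yaw (pointing down)"
    o,R=st();d=R.T@(np.array(X)-o["position"])/0.2;print("shift units",d.round(3))
    if yaw is not None:
        y=np.array([np.cos(yaw),np.sin(yaw),0]);z=np.array([0,0,-1.]);T=np.c_[np.cross(y,z),y,z]
        print("turn units",(Ro.from_matrix(R.T@T).as_rotvec()/(np.pi/2)).round(3))
E
python3 - <<'E'
from h import *
t=cv2.imread("pics/top0.png");s=cv2.imread("pics/scene0.png")
f=lambda im,x,y,w,h:cv2.resize(im[y:y+h,x:x+w],(400,300),interpolation=cv2.INTER_CUBIC)
cv2.imwrite("pics/c0.png",np.vstack([np.hstack([f(t,247,183,80,60),f(t,367,228,80,60)]),np.hstack([f(s,313,190,80,60),f(s,207,225,80,60)])]))
for u,v in((75,190),(70,243),(302,192),(301,245)):print(at("top",u,v,.19))
print("spindle top",at("top",287,213,.226),"bar",at("top",407,237,.072),at("top",407,281,.072))
print("scene spindle",at("scene",352,210,.226),"bar",at("scene",246,247,.072))
go([.54,-.30,.25],np.pi/2)
E
```

```text
[0.6429 0.3465 0.19  ]
[0.5407 0.3462 0.19  ]
[ 0.6387 -0.0833  0.19  ]
[ 0.5367 -0.0821  0.19  ]
spindle top [ 0.5885 -0.0576  0.226 ] bar [ 0.5764 -0.298   0.072 ] [ 0.4847 -0.2948  0.072 ]
scene spindle [ 0.6044 -0.0515  0.226 ] bar [ 0.5275 -0.2931  0.072 ]
t 1.0 p [0.1374 0.5067 0.2527] q [ 1.083  0.313  1.498 -0.     1.331 -0.223] yawY 1.3059 tilt [0. 0.] F [-0.3   0.08 -0.09] T [-0.001  0.002  0.021] w 0.0881 0.0
shift units [-2.998 -3.366  0.014]
turn units [ 0.     0.    -0.169]
```

View pics/c0.png

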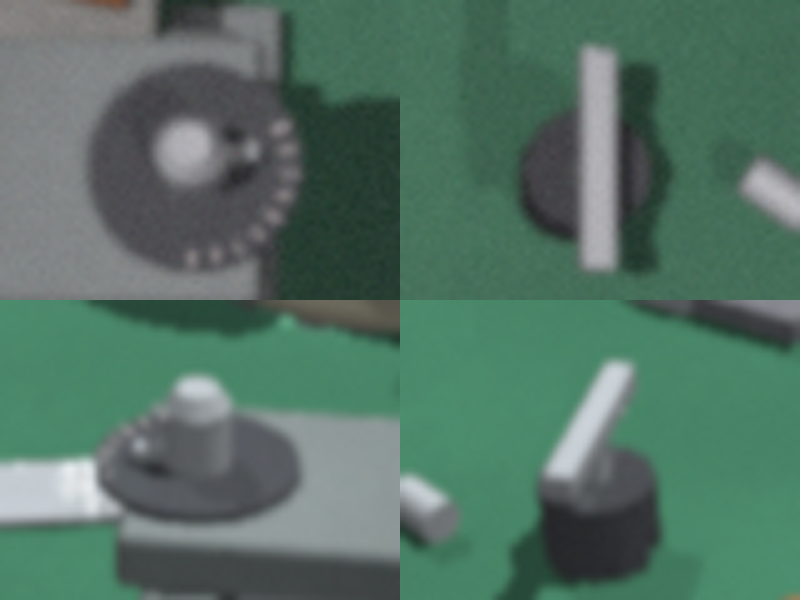

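Pin tip at crop (252,150) means it points roughly to world -y with a little +x, about 1.8 rad counter-clockwise of the front mark. The bar runs along world x. The slot side isn't visible yet, so I'll move over and look with the wrist camera.

>>> jog_arm:
  steps:
    - [-0.13,-0.146,0,0,0,0,1]
    - [-0.13,-0.146,0,0,0,0,1]
    - [-0.13,-0.146,0,0,0,0,1]
    - [-0.13,-0.146,0,0,0,0,1]
    - [-0.13,-0.146,0,0,0,0,1]
    - [-0.13,-0.146,0,0,0,0,1]
    - [-0.13,-0.146,0,0,0,0,1]
    - [-0.13,-0.146,0,0,0,0,1]
    - [-0.13,-0.146,0,0,0,0,1]
    - [-0.13,-0.146,0,0,0,0,1]
    - [-0.13,-0.146,0,0,0,0,1]
    - [-0.13,-0.146,0,0,0,0,1]

```text
time_s: 2.0
position: [0.3472, 0.0849, 0.253]
orientation: [0.415, 3.113, 0.0]
contact_force: [1.3, 0.9, -0.3]
width: 0.0884
finger_force: 0.0
```

>>> jog_arm:
  steps:
    - [-0.13,-0.146,0,0,0,0,1]
    - [-0.13,-0.146,0,0,0,0,1]
    - [-0.13,-0.146,0,0,0,0,1]
    - [-0.13,-0.146,0,0,0,0,1]
    - [-0.13,-0.146,0,0,0,0,1]
    - [-0.13,-0.146,0,0,0,0,1]
    - [-0.13,-0.146,0.05,0,0,0,1]
    - [0,0,0.1,0,0,0,1]
    - [0,0,0,0,0,0,1]
    - [0,0,0,0,0,0,1]

```text
time_s: 2.83
position: [0.4685, -0.1576, 0.2223]
orientation: [-0.415, -3.112, -0.002]
contact_force: [-0.5, 0.5, 0.7]
width: 0.0878
finger_force: 0.0
```

Run:
```python
from h import *
st();p=manip.camera_params("wrist");print(p["mtx"].round(1).tolist(),(-p["R"].T@p["t"]).round(3),p["R"].round(3).tolist())
im=manip.get_image("wrist");cv2.imwrite("pics/w1.png",im[:,:,::-1]);print("key",proj("wrist",[.53,-.296,.02],p),"spindle",proj("wrist",[.588,-.056,.2],p))
```

```text
t 2.83 p [ 0.4685 -0.1576  0.2223] q [-0.562  0.273  1.633  0.     1.238 -1.868] yawY 1.3058 tilt [-0.0019  0.0013] F [-0.48  0.49  0.7 ] T [ 0.014  0.015 -0.007] w 0.0878 0.0
[[371.6, 0.0, 321.0], [0.0, 371.6, 240.2], [0.0, 0.0, 1.0]] [ 0.404 -0.14   0.354] [[0.261, 0.965, 0.0], [0.932, -0.252, 0.259], [0.25, -0.067, -0.966]]
key [205.6 308.6] spindle [527.  416.9]
```

View pics/w1.png

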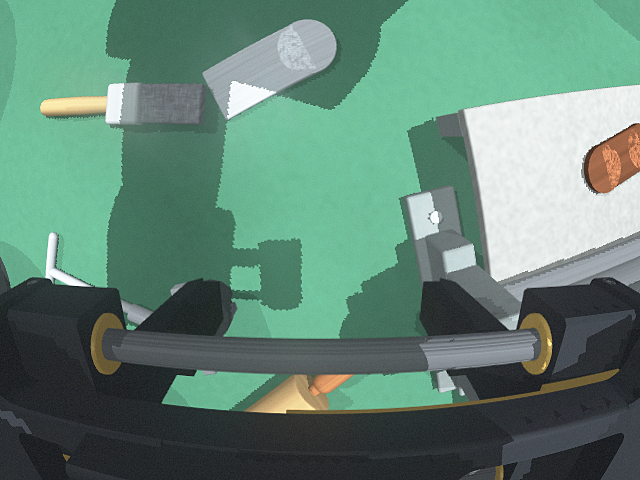

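The gripper fills the lower half of the wrist picture, so the key is hidden. I'll move beyond the key, on its -y side, to see that wall of the hub.

Run:
```python
from h import *
go([.56,-.43,.15],np.pi/2)
```

```text
t 2.88 p [ 0.4689 -0.1574  0.2234] q [-0.561  0.272  1.632  0.     1.238 -1.868] yawY 1.3066 tilt [0.     0.0001] F [-0.04  0.17  0.31] T [-0.025 -0.015 -0.02 ] w 0.0881 0.0
shift units [-0.796 -1.197  0.367]
turn units [ 0.    -0.    -0.168]
```

>>> jog_arm:
  steps:
    - [-0.09,-0.133,0.041,0,0,0,1]
    - [-0.09,-0.133,0.041,0,0,0,1]
    - [-0.09,-0.133,0.041,0,0,0,1]
    - [-0.09,-0.133,0.041,0,0,0,1]
    - [-0.09,-0.133,0.041,0,0,0,1]
    - [-0.09,-0.133,0.041,0,0,0,1]
    - [-0.09,-0.133,0.041,0,0,0,1]
    - [-0.09,-0.133,0.041,0,0,0,1]
    - [-0.08,-0.133,0.041,0,0,-0.056,1]
    - [0,0,0,0,0,-0.056,1]
    - [0,0,0,0,0,-0.056,1]
    - [0,0,0,0,0,0,1]

```text
time_s: 3.88
position: [0.5614, -0.4305, 0.1503]
orientation: [-0.005, 3.141, -0.001]
contact_force: [-0.4, 0.4, 0.3]
width: 0.0885
finger_force: 0.0
```

Run:
```python
from h import *
st();p=manip.camera_params("wrist");print((-p["R"].T@p["t"]).round(3))
im=manip.get_image("wrist");cv2.imwrite("pics/w2.png",im[:,:,::-1])
u,v=proj("wrist",[.53,-.32,.01],p);print(u,v);u=int(u);v=int(v)
c=im[max(0,v-75):v+75,max(0,u-100):u+100,::-1];cv2.imwrite("pics/w2c.png",cv2.resize(c,None,fx=4,fy=4,interpolation=cv2.INTER_CUBIC))
for n in("tkey","key_slot"): print(n,[(np.round(d["centre"],3).tolist(),round(d["conf"],2)) for d in manip.spot_in("wrist",n)[:2]])
```

```text
t 3.88 p [ 0.5614 -0.4305  0.1503] q [-0.819  0.806  0.974  0.     1.36  -2.393] yawY 1.5739 tilt [ 0.001  -0.0009] F [-0.38  0.38  0.32] T [ 0.047 -0.034  0.021] w 0.0885 0.0
[ 0.495 -0.43   0.282]
463.2 193.1
tkey [([0.526, -0.302, 0.06], 0.56)]
key_slot [([0.529, -0.3, 0.059], 0.72), ([0.338, -0.167, 0.006], 0.36)]
```

View pics/w2c.png

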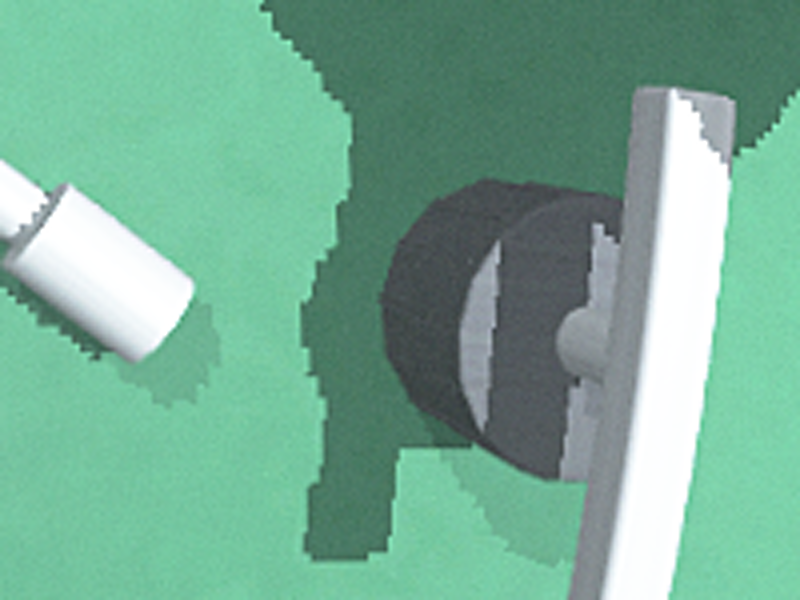

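There's no slot in the -y wall visible here (hub at crop (480,330), in shadow). I'll check the +y wall to be certain.

>>> jog_arm:
  steps:
    - [0,0.1,-0.05,0,0,0,1]
    - [0,0.17,-0.05,0,0,0,1]
    - [0,0.2,-0.05,0,0,0,1]
    - [0,0.2,-0.05,0,0,0,1]
    - [0,0.2,0,0,0,0,1]
    - [0,0.17,0,0,0,0,1]
    - [0,0.13,0,0,0,0,1]
    - [0,0.04,0,0,0,0,1]
    - [0,0,0,0,0,0,1]

```text
time_s: 4.78
position: [0.5612, -0.1871, 0.1899]
orientation: [-0.001, 3.141, -0.001]
contact_force: [0.2, -0.7, 0.0]
width: 0.0882
finger_force: 0.0
```

Run:
```python
from h import *
st();p=manip.camera_params("wrist");print((-p["R"].T@p["t"]).round(3))
im=manip.get_image("wrist");cv2.imwrite("pics/w3.png",im[:,:,::-1])
a=cv2.imread("pics/w2.png")
u,v=map(int,proj("wrist",[.53,-.28,.01],p));print(u,v)
g=lambda c:cv2.resize(np.clip(c.astype(float)*2.5,0,255).astype(np.uint8),(400,400),interpolation=cv2.INTER_CUBIC)
cv2.imwrite("pics/w3c.png",np.hstack([g(im[v-50:v+50,u-50:u+50,::-1]),g(a[143:243,433:533])]))
for n in("tkey","key_slot","key_bar","spindle_foot"): print(n,[(np.round(d["centre"],3).tolist(),round(d["conf"],2)) for d in manip.spot_in("wrist",n)[:2]])
```

```text
t 4.78 p [ 0.5612 -0.1871  0.1899] q [-0.52   0.51   1.377  0.     1.254 -2.091] yawY 1.5714 tilt [ 0.001  -0.0005] F [ 0.23 -0.67  0.03] T [-0.001 -0.01  -0.028] w 0.0882 0.0
[ 0.494 -0.186  0.321]
212 185
tkey [([0.53, -0.289, 0.064], 0.58), ([0.478, -0.444, 0.012], 0.15)]
key_slot [([0.529, -0.29, 0.065], 0.84)]
key_bar [([0.531, -0.288, 0.062], 0.73)]
spindle_foot [([0.521, -0.025, 0.075], 0.95), ([0.528, -0.286, 0.067], 0.45)]
```

View pics/w3c.png

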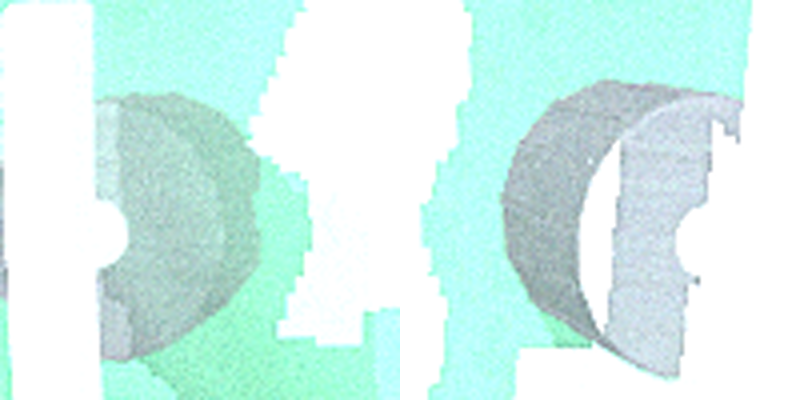

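Run:
```python
from h import *
import math
# camera params for w3 now; w2 shifted by motion
p3=manip.camera_params("wrist");o,R=st()
p2=dict(p3);C=-p3["R"].T@p3["t"]+np.array([0,-.2434,-.0396]);p2["t"]=-p3["R"]@C
for nm,p,sgn in(("pics/w3.png",p3,1),("pics/w2.png",p2,-1)):
    im=cv2.imread(nm).astype(float)
    # top bar ends check -> key centre: hub rim fit via projecting
    print(nm)
    for z in(2,6,10,14,20,30):
        row=[]
        for a in range(-50,51,5):
            ph=sgn*math.pi/2+math.radians(a)
            u,v=proj("wrist",[.530+.0265*math.cos(ph),-.2955+.0265*math.sin(ph),z/1000],p)
            b=cv2.getRectSubPix(im.astype(np.float32),(1,1),(float(u),float(v)))[0,0];row.append("%d/%d"%(b[1],b[1]-b[2]))
        print(z,*row)
```

```text
t 5.03 p [ 0.5609 -0.1904  0.1888] q [-0.525  0.513  1.375 -0.     1.253 -2.093] yawY 1.5679 tilt [-0.     -0.0002] F [ 0.12  0.57 -0.15] T [ 0.097  0.057 -0.015] w 0.0878 0.0
pics/w3.png
2 99/33 101/36 102/37 107/38 101/36 105/40 108/41 107/39 108/42 108/40 109/38 108/42 112/43 107/41 110/40 189/76 189/78 130/50 118/44 119/45 118/45
6 98/33 99/33 99/32 97/30 92/26 102/35 109/45 109/41 114/42 106/40 105/40 111/41 112/42 111/44 103/36 128/35 171/66 108/41 113/41 111/39 104/33
10 88/26 93/27 92/26 91/27 89/23 91/23 97/34 102/37 107/40 108/41 109/41 108/39 111/41 103/34 84/20 90/19 114/29 90/25 92/25 91/24 88/19
14 77/16 87/24 84/22 85/20 89/20 84/18 88/21 92/25 97/32 108/41 109/41 110/41 95/27 87/20 88/21 89/23 87/20 90/20 85/20 88/22 87/22
20 78/16 72/12 80/16 81/18 85/18 87/21 86/23 86/23 85/21 97/28 94/29 99/36 90/24 90/24 87/19 90/21 88/24 91/23 89/23 89/21 88/19
30 80/16 75/15 76/14 79/14 82/17 85/19 83/20 86/21 87/23 88/24 88/22 91/23 87/21 88/23 87/20 87/22 90/22 87/20 87/22 91/23 88/20
pics/w2.png
2 102/23 77/8 78/11 79/5 78/3 80/5 79/8 78/8 77/7 78/6 79/8 76/9 72/8 75/7 72/6 75/8 77/9 72/7 71/9 72/9 68/9
6 75/3 76/5 78/6 80/6 82/8 79/7 75/8 75/7 75/5 77/7 81/9 76/8 74/9 72/9 75/8 72/8 73/8 71/7 71/12 69/7 65/10
10 81/7 75/5 76/6 80/6 84/7 74/5 76/7 81/9 75/7 77/8 77/8 77/8 72/7 76/6 74/10 70/8 71/8 71/5 68/9 67/8 69/9
14 78/8 78/8 77/7 80/5 79/7 80/7 79/7 76/7 73/9 77/7 76/9 81/7 75/9 73/7 75/8 72/9 74/10 69/6 66/5 72/5 69/9
20 80/7 78/6 79/5 79/5 78/8 77/7 80/8 77/8 76/6 77/8 77/8 77/4 74/8 71/10 73/5 70/7 74/5 69/7 69/8 72/9 67/7
30 76/4 70/6 76/6 80/5 78/8 77/7 76/5 77/5 78/9 74/6 77/9 76/6 71/7 70/8 67/7 69/7 81/7 75/8 105/6 148/10 83/7
```

Run:
```python
from h import *
import math
p=manip.camera_params("wrist");o,R=st()
C0=-p["R"].T@p["t"]
def shifted(x):
    q=dict(p);q["t"]=-p["R"]@(C0+np.array(x)-o["position"]);return q
P={"pics/w3.png":(shifted([.5612,-.1871,.1899]),1),"pics/w2.png":(shifted([.5614,-.4305,.1503]),-1)}
for y0 in(-.2955,-.298):
  for nm,(q,sgn) in P.items():
    im=cv2.imread(nm).astype(np.float32)
    print(nm,y0)
    for z in(-2,1,4,7,10,13,17):
        print(z,*["%d"%((lambda b:b[1]-b[2])(cv2.getRectSubPix(im,(1,1),tuple(map(float,proj("wrist",[.530+.0265*math.cos(ph),y0+.0265*math.sin(ph),z/1000],q))))[0,0])) for ph in sgn*math.pi/2+np.radians(np.arange(-60,61,4))])
```

```text
t 5.03 p [ 0.5609 -0.1904  0.1888] q [-0.525  0.513  1.375 -0.     1.253 -2.093] yawY 1.5679 tilt [-0.     -0.0002] F [ 0.12  0.57 -0.15] T [ 0.097  0.057 -0.015] w 0.0878 0.0
pics/w3.png -0.2955
-2 14 13 15 17 15 17 19 19 20 23 31 36 41 41 41 39 41 42 39 33 24 35 58 37 42 36 42 36 40 47 46
1 15 16 14 14 16 19 18 20 20 22 23 28 38 42 41 41 42 39 27 23 21 21 29 25 29 26 28 22 32 40 41
4 14 14 14 17 17 18 18 21 22 22 22 23 39 43 43 41 40 19 21 23 21 19 20 21 21 20 21 19 24 28 32
7 16 15 16 12 15 18 19 20 20 23 22 21 24 31 38 38 38 22 23 21 21 20 22 20 22 21 21 23 21 22 26
10 14 14 14 14 17 17 17 17 21 20 21 23 20 20 22 29 30 22 24 21 22 20 24 21 22 23 23 18 22 19 20
13 12 16 16 17 12 15 16 18 21 19 22 22 22 20 22 22 20 22 20 23 23 21 24 22 22 20 22 20 19 17 17
17 17 13 15 16 16 15 15 17 18 18 21 22 21 22 24 21 21 23 22 23 20 24 22 20 22 20 19 17 19 18 18
pics/w2.png -0.2955
-2 44 47 45 47 46 47 48 49 49 48 47 44 45 46 44 48 48 44 46 48 46 45 46 41 45 45 40 29 14 6 7
1 46 48 46 47 47 48 48 47 49 47 47 46 47 46 48 44 39 50 49 49 42 37 24 27 28 28 21 8 6 7 5
4 47 46 45 48 45 50 47 48 48 4
[... 978 characters left out ...]
 21 20 20 22 22 21 20 21 22 20 21 20 22 20 19 16 18 17
pics/w2.png -0.298
-2 46 44 45 46 48 46 48 46 47 45 49 46 44 46 46 47 47 47 47 46 46 46 46 47 49 48 47 48 46 44 31
1 47 47 44 47 47 47 48 44 47 43 47 47 46 47 46 47 45 48 48 46 47 43 52 45 43 47 49 47 45 30 21
4 44 47 45 49 47 48 46 47 48 48 46 47 43 45 45 49 45 44 45 48 47 47 50 48 48 50 46 45 28 21 14
7 46 48 46 49 48 48 47 46 48 46 48 46 47 46 48 46 45 47 49 47 44 45 40 45 47 45 38 24 13 13 19
10 47 47 45 46 46 48 49 49 45 42 45 47 51 48 41 23 39 34 37 34 27 17 23 29 30 30 20 7 8 9 16
13 48 48 46 31 36 43 42 29 20 9 13 17 3 11 8 6 8 6 6 12 6 5 8 15 12 10 7 8 4 10 16
17 41 31 15 3 8 8 4 4 7 7 7 6 7 5 10 6 9 8 7 8 9 7 6 6 9 7 6 4 6 9 16
```

At +y the outline has a sharp gap about 18° wide, centred near 86°, so the slot faces +y with the key at about (0.530, -0.295). Wrist range means I need the half-turned grasp, so I'll go over the key and flip the gripper.

>>> jog_arm:
  steps:
    - [0.05,-0.15,0,0,0,0,1]
    - [0.05,-0.17,0,0,0,0,1]
    - [0.055,-0.15,0,0,0,0,1]
    - [0,-0.053,0,0,0,0.05,1]
    - [0,0,0,0,0,0.078,1]
    - [0,0,0,0,0,0.078,1]
    - [0,0,0,0,0,0.078,1]
    - [0,0,0,0,0,0.078,1]
    - [0,0,0,0,0,0.078,1]
    - [0,0,0,0,0,0.078,1]
    - [0,0,0,0,0,0.078,1]
    - [0,0,0,0,0,0.078,1]

```text
time_s: 6.03
position: [0.5296, -0.2947, 0.1887]
orientation: [-1.598, -2.705, 0.0]
contact_force: [-0.0, 0.5, 0.3]
width: 0.088
finger_force: 0.0
```

>>> jog_arm:
  steps:
    - [0,0,0,0,0,0.078,1]
    - [0,0,0,0,0,0.078,1]
    - [0,0,0,0,0,0.078,1]
    - [0,0,0,0,0,0.078,1]
    - [0,0,0,0,0,0.078,1]
    - [0,0,0,0,0,0.078,1]
    - [0,0,0,0,0,0.078,1]
    - [0,0,0,0,0,0.078,1]
    - [0,0,0,0,0,0.078,1]
    - [0,0,0,0,0,0.078,1]
    - [0,0,0,0,0,0.078,1]
    - [0,0,0,0,0,0.078,1]

```text
time_s: 7.03
position: [0.5295, -0.2947, 0.1887]
orientation: [-2.999, -0.934, 0.0]
contact_force: [-0.9, 0.6, -0.8]
width: 0.0881
finger_force: 0.0
```

>>> jog_arm:
  steps:
    - [0,0,0,0,0,0.078,1]
    - [0,0,0,0,0,0.078,1]
    - [0,0,0,0,0,0.078,1]
    - [0,0,0,0,0,0.078,1]
    - [0,0,0,0,0,0.078,1]
    - [0,0,0,0,0,0.03,1]
    - [0,0,0,0,0,0,1]
    - [0,0,0,0,0,0,1]

```text
time_s: 7.7
position: [0.5296, -0.2943, 0.1887]
orientation: [-3.141, 0.074, 0.0]
contact_force: [-0.1, -0.2, 0.6]
width: 0.0878
finger_force: 0.0
```

Run:
```python
from h import *
im=manip.get_image("wrist");cv2.imwrite("pics/w4.png",im[:,:,::-1])
print([(np.round(d["centre"],4).tolist(),round(d["conf"],2)) for n in("tkey","key_bar","spindle_foot") for d in manip.spot_in("wrist",n)[:2]])
go([.530,-.295,.061],-1.623)
p=manip.camera_params("wrist");print((-p["R"].T@p["t"]).round(3),proj("wrist",[.588,-.056,.2],p),proj("wrist",[.53,-.295,.072],p))
```

```text
[([0.5369, -0.2943, 0.073], 0.7), ([0.625, -0.5241, 0.0333], 0.2), ([0.5381, -0.2972, 0.0711], 0.76), ([0.3377, -0.2685, 0.0228], 0.73), ([0.6019, -0.0669, 0.0622], 0.71), ([0.337, -0.2666, 0.0176], 0.42)]
t 7.9 p [ 0.5298 -0.2938  0.1888] q [-0.699  0.542  1.329 -0.     1.271  0.919] yawY -1.6182 tilt [-0.0001  0.0001] F [0.66 0.26 0.91] T [ 0.038  0.166 -0.013] w 0.088 0.0
shift units [0.001 0.006 0.639]
turn units [-0.     0.     0.003]
[ 0.597 -0.296  0.32 ] [-88.1 219.4] [323.7 239.4]
```

View pics/w4.png

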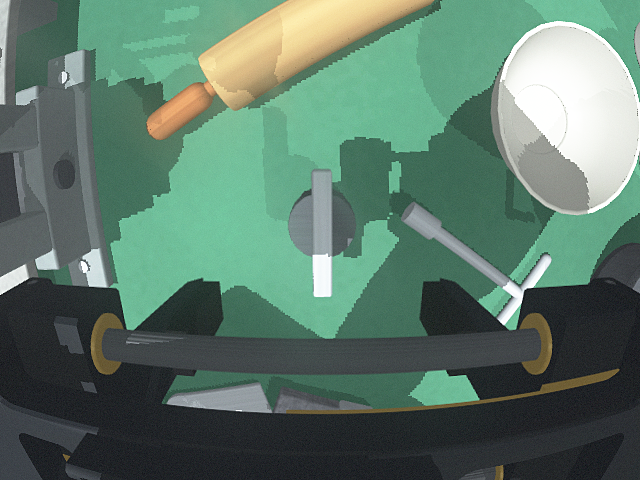

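The wrist view is clear: bar from px (321,170) to (322,296), hub at (322,223), nicely between the fingers.

Run:
```python
from h import *
a=at("wrist",321,170,.072);b=at("wrist",322,296,.072);m=(a+b)/2;print(a,b,m,np.linalg.norm(a-b),np.degrees(np.arctan2(*(a-b)[1::-1])))
go([m[0],m[1],.061],-1.623)
```

```text
[ 0.5779 -0.2954  0.072 ] [ 0.4874 -0.2919  0.072 ] [ 0.53265 -0.29365  0.072  ] 0.09056765427016422 -2.214755127319227
t 7.9 p [ 0.5298 -0.2938  0.1888] q [-0.699  0.542  1.329 -0.     1.271  0.919] yawY -1.6182 tilt [-0.0001  0.0001] F [0.66 0.26 0.91] T [ 0.038  0.166 -0.013] w 0.088 0.0
shift units [ 0.014 -0.001  0.639]
turn units [-0.     0.     0.003]
```

>>> jog_arm:
  steps:
    - [0.014,0,0.1,0,0,0,1]
    - [0,0,0.15,0,0,0,1]
    - [0,0,0.15,0,0,0,1]
    - [0,0,0.1,0,0,0,1]
    - [0,0,0.08,0,0,0,1]
    - [0,0,0.04,0,0,0,1]
    - [0,0,0.019,0,0,0,1]
    - [0,0,0,0,0,0,0.5]
    - [0,0,0,0,0,0,0]
    - [0,0,0,0,0,0,-0.4]
    - [0,0,0,0,0,0,-0.55]
    - [0,0,0,0,0,0,-0.7]
  newtons: 35

```text
time_s: 8.9
position: [0.5329, -0.2939, 0.0618]
orientation: [3.14, -0.075, 0.001]
contact_force: [-0.8, 0.0, 1.0]
width: 0.0571
finger_force: 0.0
```

>>> jog_arm:
  steps:
    - [0,0,0,0,0,0,-1]
    - [0,0,0,0,0,0,-1]
    - [0,0,0,0,0,0,-1]
    - [0,0,0,0,0,0,-1]
  newtons: 35

```text
time_s: 9.23
position: [0.5327, -0.2937, 0.0611]
orientation: [3.141, -0.075, -0.0]
contact_force: [-0.8, -0.3, 0.0]
width: 0.0304
finger_force: 0.0
```

Run:
```python
from h import *
st()
# spindle/pin geometry from first top picture
def top(u,v,z): return at("top",u,v,z)
t=cv2.imread("pics/top0.png")
ax=top(286,216.4,.194);print("dial",ax)
tip=top(297.4,213,.200);print("tip",tip,np.hypot(*(tip-ax)[:2]))
print("spindle top",top(247+187/5,183+148/5,.226))
s=cv2.imread("pics/scene0.png");print("scene dial",at("scene",313+198/5,190+165/5-0.0+0.,.194),"scene top",at("scene",313+198/5,190+80/5,.226))
```

```text
t 9.23 p [ 0.5327 -0.2937  0.0611] q [-0.696  0.694  1.436 -0.     1.012  0.923] yawY -1.6188 tilt [-0. -0.] F [-0.76 -0.25  0.  ] T [0.002 0.177 0.042] w 0.0304 0.0
dial [ 0.5902 -0.0539  0.194 ]
tip [ 0.5952 -0.0753  0.2   ] 0.021976350925483515
spindle top [ 0.5893 -0.0529  0.226 ]
scene dial [ 0.5982 -0.0507  0.194 ] scene top [ 0.589  -0.0521  0.226 ]
```

>>> jog_arm:
  steps:
    - [0,0,0,0,0,0,-1]
    - [0,0,0,0,0,0,-1]
    - [0,0,0,0,0,0,-1]
    - [0,0,0,0,0,0,-1]
    - [0,0,0,0,0,0,-1]
    - [0,0,0,0,0,0,-1]
  newtons: 35

```text
time_s: 9.73
position: [0.5327, -0.2938, 0.0611]
orientation: [3.14, -0.076, 0.0]
contact_force: [-0.6, -1.2, -0.3]
width: 0.0136
finger_force: 35.0
```

>>> jog_arm:
  steps:
    - [0,0,-0.02,0,0,0,-1]
    - [0,0,-0.06,0,0,0,-1]
    - [0,0,-0.14,0,0,0,-1]
    - [0,0,-0.18,0,0,0,-1]
    - [0,0,-0.18,0,0,0,-1]
    - [0,0,-0.18,0,0,0,-1]
    - [0,0,-0.18,0,0,0,-1]
    - [0,0,-0.16,0,0,0,-1]
    - [0,0,-0.1,0,0,0,-1]
    - [0,0,-0.05,0,0,0,-1]
    - [0,0,0,0,0,0,-1]

```text
time_s: 10.65
position: [0.5329, -0.2936, 0.3134]
orientation: [3.139, -0.075, 0.004]
contact_force: [1.4, -0.2, -4.8]
width: 0.0132
finger_force: 35.0
```

Run:
```python
from h import *
go([.590,-.053,.311])
```

```text
t 10.65 p [ 0.5329 -0.2936  0.3134] q [-0.696  0.472  1.114  0.     1.552  0.923] yawY -1.6186 tilt [ 0.0027 -0.002 ] F [ 1.39 -0.23 -4.79] T [0.031 0.211 0.027] w 0.0132 35.0
shift units [ 0.228 -1.215  0.01 ]
```

The key is lifted (about 4.8 N). Next I'll turn it counter-clockwise so the slot heads towards the pin.

>>> jog_arm:
  steps:
    - [0,0,0,0,0,-0.04,-1]
    - [0,0,0,0,0,-0.077,-1]
    - [0,0,0,0,0,-0.077,-1]
    - [0,0,0,0,0,-0.077,-1]
    - [0,0,0,0,0,-0.077,-1]
    - [0,0,0,0,0,-0.077,-1]
    - [0,0,0,0,0,-0.077,-1]
    - [0,0,0,0,0,-0.077,-1]
    - [0,0,0,0,0,-0.077,-1]
    - [0,0,0,0,0,-0.077,-1]
    - [0,0,0,0,0,-0.077,-1]
    - [0,0,0,0,0,-0.077,-1]

```text
time_s: 11.65
position: [0.5323, -0.2933, 0.3088]
orientation: [-2.448, -1.962, 0.001]
contact_force: [0.0, -0.9, -4.6]
width: 0.0135
finger_force: 35.0
```

>>> jog_arm:
  steps:
    - [0,0,0,0,0,-0.077,-1]
    - [0,0,0,0,0,-0.077,-1]
    - [0,0,0,0,0,-0.077,-1]
    - [0,0,0,0,0,-0.077,-1]
    - [0,0,0,0,0,-0.077,-1]
    - [0,0,0,0,0,-0.077,-1]
    - [0,0,0,0,0,-0.077,-1]
    - [0,0,0,0,0,-0.077,-1]
    - [0,0,0,0,0,-0.077,-1]
    - [0,0,0,0,0,-0.077,-1]
    - [0,0,0,0,0,-0.077,-1]
    - [0,0,0,0,0,-0.077,-1]

```text
time_s: 12.65
position: [0.5323, -0.2933, 0.3089]
orientation: [-0.529, -3.093, -0.003]
contact_force: [-0.4, 0.2, -4.6]
width: 0.0132
finger_force: 35.0
```

>>> jog_arm:
  steps:
    - [0,0,0,0,0,-0.077,-1]
    - [0,0,0,0,0,-0.077,-1]
    - [0,0,0,0,0,-0.077,-1]
    - [0,0,0,0,0,-0.077,-1]
    - [0,0,0,0,0,-0.04,-1]
    - [0,0,0,0,0,0,-1]

```text
time_s: 13.15
position: [0.5323, -0.2933, 0.3091]
orientation: [0.32, -3.123, -0.004]
contact_force: [-0.2, 0.3, -4.3]
width: 0.0133
finger_force: 35.0
```

Run:
```python
from h import *
go([.655,-.053,.313],1.8)
```

```text
t 13.15 p [ 0.5323 -0.2933  0.3091] q [-0.696  0.476  1.119  0.     1.55  -2.471] yawY 1.7747 tilt [-0.0028  0.0024] F [-0.21  0.32 -4.32] T [ 0.062 -0.079 -0.022] w 0.0133 35.0
shift units [-0.844  1.053 -0.019]
turn units [ 0.002 -0.001 -0.016]
```

>>> jog_arm:
  steps:
    - [-0.06,0.08,-0.01,0,0,0,-1]
    - [-0.12,0.15,-0.01,0,0,0,-1]
    - [-0.12,0.15,0,0,0,0,-1]
    - [-0.12,0.15,0,0,0,0,-1]
    - [-0.12,0.15,0,0,0,0,-1]
    - [-0.12,0.15,0,0,0,0,-1]
    - [-0.11,0.14,0,0,0,0,-1]
    - [-0.07,0.08,0,0,0,0,-1]
    - [0,0,0,0,0,0,-1]
    - [0,0,0,0,0,0,-1]
    - [0,0,0,0,0,0,-1]

```text
time_s: 14.07
position: [0.6549, -0.0547, 0.314]
orientation: [0.314, -3.124, -0.001]
contact_force: [-0.5, -0.0, -4.5]
width: 0.0134
finger_force: 35.0
```

Run:
```python
from h import *
st();p=manip.camera_params("wrist")
im=manip.get_image("wrist");cv2.imwrite("pics/w5.png",im[:,:,::-1])
u,v=map(int,proj("wrist",[.59,-.053,.2],p));print(u,v,p["R"].tolist(),p["t"].tolist())
u0,v0=max(0,u-80),max(0,v-60);print(u0,v0);cv2.imwrite("pics/w5c.png",cv2.resize(im[v0:v0+120,u0:u0+160,::-1],(800,600),interpolation=cv2.INTER_CUBIC))
```

```text
t 14.07 p [ 0.6549 -0.0547  0.314 ] q [-0.261  0.601  0.911 -0.     1.632 -2.032] yawY 1.7709 tilt [-0.002   0.0002] F [-0.5  -0.03 -4.53] T [ 0.029 -0.013  0.001] w 0.0134 35.0
342 147 [[-0.19941066904001442, 0.9799158991612897, 0.0004643747798159559], [0.9465546089588383, 0.1924990776179144, 0.258802004194392], [0.2535148069281078, 0.052047436893419376, -0.9659302806005363]] [0.1833305138542001, -0.6606009047255313, 0.2845160457474753]
262 87
```

View pics/w5c.png

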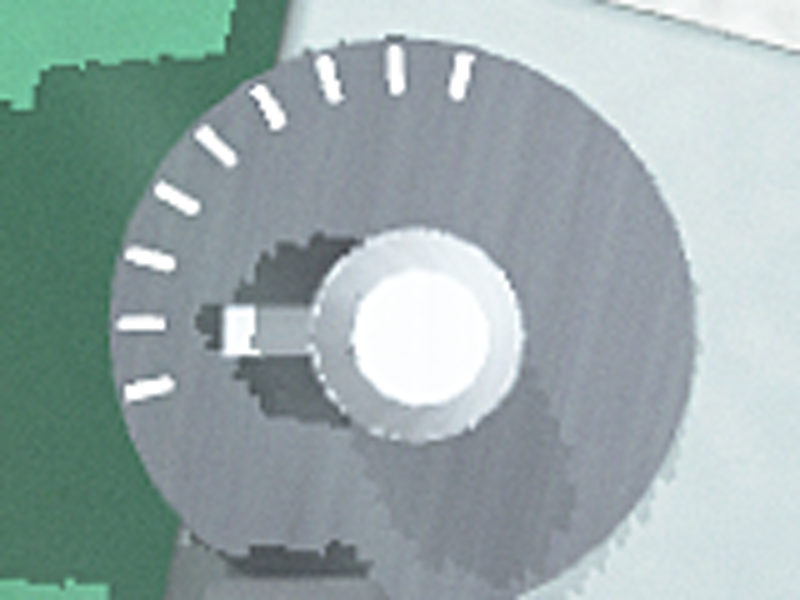

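Very clear: the pin runs from crop (320,330) to the tip at (240,331), the spindle top is at (422,338), and the dial spans columns 110–697 and rows 38–605.

Run:
```python
from h import *
p=manip.camera_params("wrist")
f=lambda u,v,z:at("wrist",262+u/5,87+v/5,z,p)
top=f(422,338,.226);d=[f(110,321,.194),f(697,325,.194),f(395,38,.194),f(420,605,.194)]
print("top",top,"dial",(d[0]+d[1])/2,(d[2]+d[3])/2)
# least squares circle from ticks' outer ends
a=f(225,331,.202);b=f(312,331,.202);w=a-b;print(a,b,"pin ang",np.degrees(np.arctan2(w[1],w[0])),np.degrees(np.arctan2(*(a-top)[1::-1])),np.hypot(*(a-top)[:2]))
for t in((460,75),(149,387)):
    q=f(*t,.194)-top;print("tick",np.degrees(np.arctan2(q[1],q[0])),np.hypot(*q[:2]))
```

```text
top [ 0.5934 -0.0516  0.226 ] dial [ 0.59195 -0.0518   0.194  ] [ 0.59235 -0.0514   0.194  ]
[ 0.5981 -0.0751  0.202 ] [ 0.5959 -0.064   0.202 ] pin ang -78.78936687112343 -78.69006752597996 0.023965391713886074
tick 179.8390572224216 0.03560014044916123
tick -66.03751102542188 0.03545588808646597
```

Run:
```python
from h import *
go([.5928,-.0516,.314],1.768)
```

```text
t 14.12 p [ 0.6548 -0.0551  0.3144] q [-0.262  0.6    0.911 -0.     1.632 -2.032] yawY 1.7704 tilt [-0.0015  0.0001] F [-0.21 -0.68 -5.69] T [-0.014  0.03   0.062] w 0.0133 35.0
shift units [0.3   0.079 0.002]
turn units [ 0.    -0.001  0.002]
```

>>> jog_arm:
  steps:
    - [0.05,0.013,0,0,0,0,-1]
    - [0.1,0.026,0,0,0,0,-1]
    - [0.1,0.027,0,0,0,0,-1]
    - [0.05,0.013,0,0,0,0,-1]
    - [0,0,0.04,0,0,0,-1]
    - [0,0,0.05,0,0,0,-1]
    - [0,0,0.03,0,0,0,-1]
    - [0,0,0,0,0,0,-1]
    - [0,0,0,0,0,0,-1]

```text
time_s: 14.87
position: [0.5935, -0.051, 0.2901]
orientation: [0.316, -3.124, -0.001]
contact_force: [0.2, -0.1, -5.0]
width: 0.0133
finger_force: 35.0
```

Run:
```python
from h import *
go([.5928,-.0516,.275],1.768)
```

```text
t 14.87 p [ 0.5935 -0.051   0.2901] q [-0.282  0.452  1.202 -0.     1.489 -2.054] yawY 1.7721 tilt [-0.0016  0.0004] F [ 0.22 -0.11 -5.03] T [ 0.032 -0.018  0.004] w 0.0133 35.0
shift units [ 0.004 -0.002  0.076]
turn units [ 0.    -0.001  0.003]
```

>>> jog_arm:
  steps:
    - [0.004,-0.003,0.02,0,0,0.002,-1]
    - [0,0,0.015,0,0,0,-1]
    - [0,0,0.01,0,0,0,-1]
    - [0,0,0,0,0,0,-1]

```text
time_s: 15.2
position: [0.5925, -0.0515, 0.2815]
orientation: [0.311, -3.125, -0.001]
contact_force: [-0.9, 0.3, -5.0]
width: 0.0137
finger_force: 35.0
```

>>> jog_arm:
  steps:
    - [0,0,0.01,0,0,0,-1]
    - [0,0,0.01,0,0,0,-1]
    - [0,0,0.01,0,0,0,-1]
    - [0,0,0,0,0,0,-1]

```text
time_s: 15.53
position: [0.5925, -0.0516, 0.2757]
orientation: [0.311, -3.126, 0.0]
contact_force: [0.4, -1.0, -5.0]
width: 0.0134
finger_force: 34.9
```

>>> jog_arm:
  steps:
    - [0,0,0.01,0,0,0,-1]
    - [0,0,0.01,0,0,0,-1]
    - [0,0,0.01,0,0,0,-1]
    - [0,0,0.01,0,0,0,-1]
    - [0,0,0.01,0,0,0,-1]
    - [0,0,0,0,0,0,-1]

```text
time_s: 16.03
position: [0.5925, -0.0516, 0.2656]
orientation: [0.311, -3.125, -0.0]
contact_force: [-0.8, -1.7, -5.4]
width: 0.0133
finger_force: 34.9
```

>>> jog_arm:
  steps:
    - [0,0,0.008,0,0,0,-1]
    - [0,0,0.008,0,0,0,-1]
    - [0,0,0,0,0,0,-1]

```text
time_s: 16.28
position: [0.5926, -0.0516, 0.2626]
orientation: [0.311, -3.126, 0.0]
contact_force: [-0.2, -2.4, -5.2]
width: 0.0135
finger_force: 34.9
```

>>> jog_arm:
  steps:
    - [0,-0.003,0.005,0,0,0,-1]
    - [0,0,0.005,0,0,0,-1]
    - [0,0,0,0,0,0,-1]

```text
time_s: 16.53
position: [0.5927, -0.052, 0.2606]
orientation: [0.312, -3.126, -0.001]
contact_force: [0.7, -0.8, -4.4]
width: 0.0134
finger_force: 35.0
```

>>> jog_arm:
  steps:
    - [0,0,0.005,0,0,0,-1]
    - [0,0,0,0,0,0,-1]

```text
time_s: 16.7
position: [0.5927, -0.0521, 0.2597]
orientation: [0.311, -3.126, -0.0]
contact_force: [-0.8, -0.2, -5.5]
width: 0.0136
finger_force: 35.0
```

>>> jog_arm:
  steps:
    - [0,0,0.005,0,0,0,-1]
    - [0,0,0.005,0,0,0,-1]
    - [0,0,0,0,0,0,-1]

```text
time_s: 16.95
position: [0.5926, -0.0521, 0.2576]
orientation: [0.311, -3.126, -0.0]
contact_force: [0.1, 0.1, -4.9]
width: 0.0132
finger_force: 35.0
```

>>> jog_arm:
  steps:
    - [0,0,0.005,0,0,0,-1]
    - [0,0,0.005,0,0,0,-1]
    - [0,0,0,0,0,0,-1]

```text
time_s: 17.2
position: [0.5927, -0.0521, 0.2557]
orientation: [0.311, -3.126, -0.0]
contact_force: [-0.5, -1.2, -5.5]
width: 0.0134
finger_force: 35.0
```

>>> jog_arm:
  steps:
    - [0,0,0.004,0,0,0,-1]
    - [0,0,0,0,0,0,-1]
    - [0,0,0,0,0,0,-1]

```text
time_s: 17.45
position: [0.5927, -0.0522, 0.2552]
orientation: [-0.312, 3.126, -0.0]
contact_force: [-0.1, -0.3, -3.3]
width: 0.0137
finger_force: 35.0
```

>>> jog_arm:
  steps:
    - [0,0,0.004,0,0,0,-1]
    - [0,0,0,0,0,0,-1]
    - [0,0,0,0,0,0,-1]

```text
time_s: 17.7
position: [0.5928, -0.0521, 0.2551]
orientation: [-0.311, 3.125, -0.0]
contact_force: [-2.1, 1.3, 2.6]
width: 0.0132
finger_force: 35.0
```

The hub is home: contact came at TCP z 0.2552, so its underside is at 0.194 and the load has reversed. Now I'll turn it clockwise in stages, watching the forces.

>>> jog_arm:
  steps:
    - [0,0,-0.002,0,0,0.02,-1]
    - [0,0,0,0,0,0.03,-1]
    - [0,0,0,0,0,0.04,-1]
    - [0,0,0,0,0,0.04,-1]
    - [0,0,0,0,0,0.04,-1]
    - [0,0,0,0,0,0.03,-1]

```text
time_s: 18.2
position: [0.5931, -0.0526, 0.255]
orientation: [0.186, 3.134, -0.002]
contact_force: [1.7, -0.5, -0.7]
width: 0.0136
finger_force: 35.1
```

```bash
python3 -c "
from h import *
st()"
```

```text
t 18.2 p [ 0.5931 -0.0526  0.255 ] q [-2.850e-01  4.680e-01  1.269e+00 -1.000e-03  1.403e+00 -1.737e+00] yawY 1.4525 tilt [ 0.0016 -0.0011] F [ 1.74 -0.54 -0.69] T [-0.231 -0.27   0.276] w 0.0136 35.1
```

>>> jog_arm:
  steps:
    - [0,0,0,0,0,0.03,-1]
    - [0,0,0,0,0,0.04,-1]
    - [0,0,0,0,0,0.04,-1]
    - [0,0,0,0,0,0.04,-1]
    - [0,0,0,0,0,0.04,-1]
    - [0,0,0,0,0,0.04,-1]
    - [0,0,0,0,0,0.04,-1]
    - [0,0,0,0,0,0.03,-1]
  newtons: 50

```text
time_s: 18.87
position: [0.593, -0.0526, 0.255]
orientation: [0.912, 3.005, -0.001]
contact_force: [1.1, -0.1, -0.4]
width: 0.0133
finger_force: 50.1
```

```bash
python3 -c "
from h import *
st()"
```

```text
t 18.87 p [ 0.593  -0.0526  0.255 ] q [-2.850e-01  4.680e-01  1.269e+00 -1.000e-03  1.403e+00 -1.266e+00] yawY 0.9812 tilt [ 0.0013 -0.0011] F [ 1.13 -0.1  -0.36] T [-0.254 -0.133  0.287] w 0.0133 50.1
```

>>> jog_arm:
  steps:
    - [0,0,0,0,0,0.04,-1]
    - [0,0,0,0,0,0.05,-1]
    - [0,0,0,0,0,0.05,-1]
    - [0,0,0,0,0,0.05,-1]
    - [0,0,0,0,0,0.05,-1]
    - [0,0,0,0,0,0.05,-1]
    - [0,0,0,0,0,0.05,-1]
    - [0,0,0,0,0,0.05,-1]
    - [0,0,0,0,0,0.04,-1]
    - [0,0,0,0,0,0.03,-1]

```text
time_s: 19.7
position: [0.5929, -0.0525, 0.255]
orientation: [1.916, 2.488, -0.0]
contact_force: [-1.0, -0.1, 0.5]
width: 0.0133
finger_force: 50.1
```

```bash
python3 -c "
from h import *
st()"
```

```text
t 19.7 p [ 0.5929 -0.0525  0.255 ] q [-2.850e-01  4.680e-01  1.269e+00 -1.000e-03  1.404e+00 -5.430e-01] yawY 0.2586 tilt [ 0.0009 -0.001 ] F [-0.98 -0.08  0.51] T [-0.231  0.107  0.323] w 0.0133 50.1
```

Remaining is about 0.2 rad; fine steps from here.

>>> jog_arm:
  steps:
    - [0,0,0,0,0,0.03,-1]
    - [0,0,0,0,0,0.03,-1]
    - [0,0,0,0,0,0.02,-1]
    - [0,0,0,0,0,0,-1]

```text
time_s: 20.03
position: [0.5929, -0.0525, 0.255]
orientation: [2.066, 2.365, -0.0]
contact_force: [0.2, -0.7, 1.1]
width: 0.0134
finger_force: 50.1
```

```bash
python3 -c "
from h import *
st()"
```

```text
t 20.03 p [ 0.5929 -0.0525  0.255 ] q [-2.850e-01  4.680e-01  1.269e+00 -1.000e-03  1.404e+00 -4.200e-01] yawY 0.1349 tilt [ 0.0008 -0.0008] F [ 0.19 -0.7   1.15] T [-0.186  0.178  0.28 ] w 0.0134 50.1
```

>>> jog_arm:
  steps:
    - [0,0,0,0,0,0.02,-1]
    - [0,0,0,0,0,0.02,-1]
    - [0,0,0,0,0,0,-1]

```text
time_s: 20.28
position: [0.5929, -0.0524, 0.255]
orientation: [2.138, 2.3, -0.0]
contact_force: [-0.3, -0.2, 1.9]
width: 0.013
finger_force: 50.1
```

```bash
python3 -c "
from h import *
st()"
```

```text
t 20.28 p [ 0.5929 -0.0524  0.255 ] q [-0.285  0.468  1.269 -0.     1.404 -0.358] yawY 0.073 tilt [ 0.0007 -0.0007] F [-0.33 -0.19  1.93] T [-0.302  0.163  0.25 ] w 0.013 50.1
```

>>> jog_arm:
  steps:
    - [0,0,0,0,0,0.01,-1]
    - [0,0,0,0,0,0.01,-1]
    - [0,0,0,0,0,0,-1]

```text
time_s: 20.53
position: [0.5928, -0.0524, 0.255]
orientation: [2.175, 2.266, 0.0]
contact_force: [0.9, -1.4, 1.6]
width: 0.0136
finger_force: 50.1
```

```bash
python3 -c "
from h import *
st()"
```

```text
t 20.53 p [ 0.5928 -0.0524  0.255 ] q [-0.285  0.468  1.269 -0.     1.404 -0.326] yawY 0.0411 tilt [ 0.0007 -0.0005] F [ 0.89 -1.44  1.57] T [-0.409  0.072  0.307] w 0.0136 50.1
```

>>> jog_arm:
  steps:
    - [0,0,0,0,0,0.01,-1]
    - [0,0,0,0,0,0.01,-1]
    - [0,0,0,0,0,0,-1]

```text
time_s: 20.78
position: [0.5928, -0.0523, 0.255]
orientation: [2.211, 2.231, 0.0]
contact_force: [2.2, -1.0, 3.3]
width: 0.0131
finger_force: 50.1
```

```bash
python3 -c "
from h import *
st()"
```

```text
t 20.78 p [ 0.5928 -0.0523  0.255 ] q [-0.285  0.468  1.269 -0.     1.404 -0.294] yawY 0.009 tilt [ 0.0007 -0.0005] F [ 2.23 -0.98  3.3 ] T [-0.509  0.108  0.28 ] w 0.0131 50.1
```

>>> jog_arm:
  steps:
    - [0,0,0,0,0,0.01,-1]
    - [0,0,0,0,0,0.01,-1]
    - [0,0,0,0,0,0,-1]

```text
time_s: 21.03
position: [0.5928, -0.0523, 0.255]
orientation: [2.246, 2.196, 0.0]
contact_force: [1.1, -3.3, 4.3]
width: 0.0131
finger_force: 50.2
```

```bash
python3 -c "
from h import *
st()
im=manip.get_image('wrist');cv2.imwrite('pics/w6.png',im[:,:,::-1])"
```

```text
t 21.03 p [ 0.5928 -0.0523  0.255 ] q [-0.285  0.468  1.269 -0.     1.404 -0.262] yawY -0.0226 tilt [ 0.0007 -0.0004] F [ 1.07 -3.27  4.27] T [-0.533  0.036  0.302] w 0.0131 50.2
```

>>> jog_arm:
  steps:
    - [-0.002,0,-0.002,0,0,0.01,-1]
    - [0,0,0,0,0,0.01,-1]
    - [0,0,0,0,0,0,-1]

```text
time_s: 21.33
position: [0.5927, -0.0524, 0.255]
orientation: [-2.28, -2.161, -0.0]
contact_force: [1.4, -1.0, 1.8]
width: 0.0132
finger_force: 50.4
```

```bash
python3 -c "
from h import *
st()"
```

```text
t 21.33 p [ 0.5927 -0.0524  0.255 ] q [-0.285  0.468  1.269  0.     1.405 -0.231] yawY -0.0537 tilt [-0.      0.0003] F [ 1.41 -1.03  1.8 ] T [-0.325 -0.112  0.487] w 0.0132 50.4
```

>>> jog_arm:
  steps:
    - [0,0,0,0,0,0.008,-1]
    - [0,0,0,0,0,0,-1]

```text
time_s: 21.5
position: [0.5927, -0.0524, 0.255]
orientation: [-2.293, -2.147, -0.0]
contact_force: [1.2, -0.7, 2.6]
width: 0.0131
finger_force: 50.6
```

```bash
python3 -c "
from h import *
st()"
```

```text
t 21.5 p [ 0.5927 -0.0524  0.255 ] q [-0.285  0.468  1.269  0.     1.405 -0.219] yawY -0.0657 tilt [-0.0001  0.0003] F [ 1.16 -0.72  2.55] T [-0.199 -0.092  0.581] w 0.0131 50.6
```

The torque has climbed past the friction level (0.58 N m), so this is the stop. I'll relieve it slightly, open, and lift clear.

>>> jog_arm:
  steps:
    - [0,0,0,0,0,-0.012,-1]
    - [0,0,0,0,0,0,-1]
    - [0,0,0,0,0,0,-0.5]
    - [0,0,0,0,0,0,0]
    - [0,0,0,0,0,0,0.3]
    - [0,0,0,0,0,0,0.3]
    - [0,0,0,0,0,0,0.3]
    - [0,0,0,0,0,0,0.3]
    - [0,0,0,0,0,0,0.3]

```text
time_s: 22.25
position: [0.5927, -0.0525, 0.2551]
orientation: [-2.272, -2.169, 0.0]
contact_force: [0.2, 0.1, -0.1]
width: 0.0565
finger_force: 0.0
```

>>> jog_arm:
  steps:
    - [0,0,-0.03,0,0,0,0.3]
    - [0,0,-0.1,0,0,0,0.3]
    - [0,0,-0.15,0,0,0,0.3]
    - [0,0,-0.15,0,0,0,0.3]
    - [0,0,-0.1,0,0,0,0.3]
    - [-0.1,-0.05,0,0,0,0,0.3]
    - [-0.15,-0.15,0,0,0,0,0.3]
    - [-0.15,-0.15,0,0,0,0,0.3]
    - [-0.15,-0.15,0,0,0,0,0.3]
    - [-0.1,-0.1,0,0,0,0,0.3]
    - [0,0,0,0,0,0,0.3]
    - [0,0,0,0,0,0,0.3]

```text
time_s: 23.25
position: [0.4679, -0.176, 0.3619]
orientation: [2.274, 2.166, 0.001]
contact_force: [0.3, 0.6, 0.1]
width: 0.0573
finger_force: 0.0
```

Run:
```python
from h import *
st()
t=manip.get_image("top")[:,:,::-1];s=manip.get_image("scene")[:,:,::-1]
f=lambda im,x,y:cv2.resize(im[y:y+75,x:x+100],(400,300),interpolation=cv2.INTER_CUBIC)
cv2.imwrite("pics/end.png",np.hstack([f(t,237,178),f(s,303,165)]))
```

```text
t 23.25 p [ 0.4679 -0.176   0.3619] q [-0.595  0.202  1.36   0.     1.579 -0.546] yawY -0.0488 tilt [ 0.0011 -0.0005] F [0.29 0.55 0.1 ] T [-0.082  0.05  -0.008] w 0.0573 0.0
```

View pics/end.png

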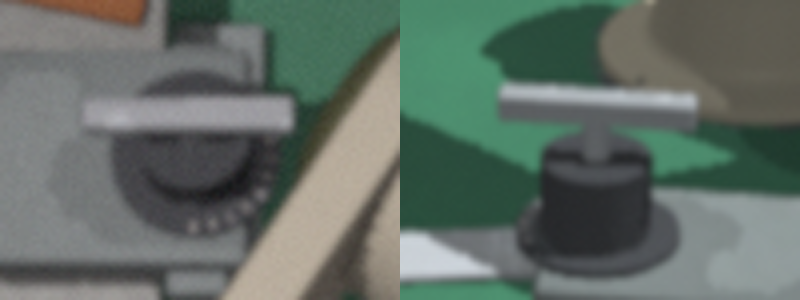

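The key stands fully down on the dial plate and is released; its bar (top crop (83,115)–(293,113)) is parallel to the crosshead to within about 0.02 rad.

```bash
python3 -c "
from bench import manip
print(manip.job_done())"
```

```text
the job is handed in; nothing more can be done
None
```

The key is fully down on the dial plate over the pin, turned clockwise to the stop and released; I handed the job in at about 23 s of the 72 s allowed, with no verdict returned.

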